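Return the tall gauge block to its hinged case

ROBOT

A 6-joint arm with a two-finger parallel gripper is mounted at the origin on a cart in front of the work surface, level with it; the furniture and walls round the work are solid. World frame = base frame: x ahead of the robot, y to its left, z up, the work surface at z = 0. Lengths are in m, angles in rad, forces in N, time in s.
With the tool pointing down it reaches from about 0.275 to 0.725 m from the base axis. Payload 5.6 kg.
Tool frame: the origin (TCP) lies on the centre line of the jaws, within the pads' length; the fingertips stand 25 mm ahead of it and the grasp point (between the pads) lies 6 mm ahead of it; z points along the fingers, y is the line along which they close (so a half turn about z gives the same grasp; the last joint's range is limited). The gripper opens to 85 mm and grips with 20 to 120 N. Pads are 22 mm wide; open, the fingers measure 114 mm over their backs; the gripper's body (76 mm by 85 mm) begins 54 mm behind the grasp point. The pads swing forward as they close: fully open they stand 13 mm farther back than shut.
Start: joints at [1.54, 0.255, 0.108, 0, -1.424, -0.285], TCP at [0.171, 0.523, 0.256] pointing down, gripper open.
Joint ranges: [-2.95, 2.95], [-1.21, 1.97], [-1.09, 1.5], [-2.87, 1.71], [-2.94, -0.07], [-3.05, 3.05]. Speed limits (rad/s): [2.57, 2.57, 3.14, 3.14, 3.14, 3.14].

INTERFACE

Orientations are given as a 3x3 rotation matrix whose columns are the frame's x, y, z axes.
In Python, from station import status, camera, camera_model, bot gives the robot as it stands.
- The arm moves only by the tool send_rows, never from a script. Its argument "steps" is a list of rows, each a list of 7 numbers: the turn, a rotation vector about the tool's x, y, z in degrees, then the shift along the tool's x, y, z in mm, then the closure, from -1 (fully open) to 1 (shut). A call has 1 to 12 rows; each row shifts and turns the commanded pose from where the row before left it, along the tool's axes as they then stand; what a row does not reach is not made up. A row lasts 1/8 s, in which the tool goes at most 62.5 mm and 10.7 degrees, less where a joint would pass 70% of its speed; a pose out of reach is approached as far as the arm can. A call is refused whole if a number of a shift passes 62.5 or a number of a turn 10.7, either way. A call with a gripper value outside its range is refused whole. The fingers move at their own pace and stop on an object; the grip force is fixed at half the most. Time passes only in rows, so rows that do not move let the fingers close. It gives the time, the measured TCP pose, the force, the opening and the grip force at its end, in the units of the state.
- status.get_obs(): the state, without advancing time (a new reading comes with each control period).
- camera(name): name is "scene" or "top" or "wrist"; returns (picture, depth): 420x560x3 uint8, red, green, blue; 420x560 float32, m along the optical axis (not along the pixel's ray), 0 where there is no reading.
- camera_model(name): a dict with "fx", "fy", "cx", "cy" (pixels), "extrinsics" (4x4, takes a point from camera to world coordinates). Camera axes: x right, y down, z forward; pixel columns grow to the right and rows downward; lengths in m; the calibration is good to about 2 mm. A picture is of the moment at which its call begins: read the wrist's pose just before it. camera_model takes no time and is no camera call; for the wrist camera it gives the pose at the moment of the call.
- bot.job_done(): hands the job in; it is judged then, once.
The state is a dict: "t": time; "qpos": joint angles; "joint_velocities": joint speeds; "joint_torque": joint torques, N m; "ee_pos": TCP position; "tcp_rot": TCP orientation; "wrist_force": force on the tool from outside, world axes, zero at the start; "ft_torque": the same for the moment, N m; "opening": finger opening in m; "gripper_force": force on a finger pad.
Only numpy, scipy, OpenCV 4.12 (cv2) and the standard library are available. Lean on these libraries where they do the work, as an engineer would, in place of code of your own. Each camera call takes 0.05 s, during which the arm holds its last target. There are 200 camera calls.

TASK

Lift the lid of the gauge block case by its front tab until it leans back on its stop and stays open, without flinging or slamming it. Then take the taller of the two steel blocks out of the grey drying rack (only its narrow ends can be reached there) and stand it upright in the empty cradle in the case: the compartment walls leave no room for fingers at its ends, so stand it on the bench first and take it again by its broad faces. Set it down, do not drop it; leave the shorter block in the rack and the lid open.

Things in the scene. Friction and masses are not known exactly. Their poses are not given: they have to be found in the camera images.
- case: grey plastic case fixed to the bench, 140 (its x) x 152 (its y) x 60 mm high without lid, walls 6 mm; origin at the centre of its underside, front (-x) to the robot. Inside, three compartments in a row at y = -48, 0, +48 mm, each 44 mm long in y and 128 mm in x, partitions up to 54 mm above the bench. Each has a low black cradle: two hold shorter steel blocks, one is empty
- lid (a joint): angle of the case's lid (rad): 0 shut, grows as the front edge rises, 1.8 (just past upright) on its stop, two steel arms behind the hinge. It falls shut by its weight below about 1.5. Lid plate 140 x 152 x 8 mm, 0.3 kg
- lid_hinge (a point): point on the lid's hinge line, at the middle of the case's rear upper edge, 60 mm above the bench; x, y, z axes as the case; the hinge line is the case's y
- lid_tab (a point): grip point of the black pull tab that sticks out 38 mm forward from the middle of the lid's front edge: 26 mm wide (case y), 9 mm thick with a 15 mm round nose. The point is 29 mm in front of the lid's edge, 169 mm from the hinge line, 65 mm above the bench when shut; it turns with the lid. Pinch it across its width
- rack: grey plastic drying rack fixed to the bench: bar 124 (its x) x 24 (its y) x 52 mm high on a thin 140 x 50 x 4 mm aluminium plate, with three slots across the bar at x = -38, 0, +38 mm, 15 mm wide, slot floor 8 mm above the bench; origin at the centre of the underside
- tall_block: loose steel gauge block, 10 (its x) x 35 (its y) x 40 mm high (z), 0.2 kg; origin at the centre of its underside. It stands in one slot of the rack, its top 4 mm below the bar's top, its ends (+y, -y) standing out 5.5 mm either side of the bar
- short_block: loose steel gauge block 10 x 35 x 20 mm high, in another slot of the rack; leave it there. Origin at the centre of its underside
- cradle_empty: the empty black cradle in one compartment of the case; origin at the centre of its underside, axes as the case. A groove 16 mm wide in x between two lips 12 mm high (over the cradle's underside), 42 mm long in y; the block stands in it with its broad faces to +x and -x. Lip tops are 18 mm above the bench
- empty_floor (a point): centre of the groove's floor in the empty cradle, 10 mm above the bench, where the centre of the tall block's underside belongs

How it is judged:
By the outcome, as a careful person would: the job done as asked, in the order asked, and still so for the second after the job is handed in, with the robot touching nothing.
It also fails if it takes over 72 s, if anything falls off the work surface, if the arm or the gripper's body presses on something with over 40 N, if the wrist force passes 120 N, or if a joint passes its speed limit or range.

## Working session

There is one attempt and no reset: what is moved stays moved. The work goes in short steps, Python scripts to look and compute and a tool call to move; the robot and the scene stay as the last step left them, time stands still between calls to the robot, and variables do not carry over. Pictures are saved under pics/ and viewed, at most 13 in all, crops included, and the job is handed in when it is done.

Besides the shell and the picture viewer there is one more tool, called after ">>>" as name(argument=value, ...), one argument or row to a line, values as JSON. send_rows: Moves the arm, as the interface text tells. Its arguments: {"type":"object","properties":{"steps":{"type":"array"}},"required":["steps"]}

```bash
mkdir -p pics; ls; python3 - <<'E'
from station import status,camera,camera_model,bot
import cv2,numpy as np
o=status.get_obs();print(o)
for n in("scene","top"):
    p,d=camera(n);cv2.imwrite(f"pics/{n}0.png",p[:,:,::-1]);np.savez(f"pics/{n}0.npz",p=p,d=d)
    m=camera_model(n);print(n,m)
E
```

```text
pics
{'t': 0.0, 'qpos': array([ 1.53963039e+00,  2.55755905e-01,  1.07011573e-01, -4.71196727e-04,
       -1.42393363e+00, -2.84617638e-01]), 'joint_velocities': array([ 4.47400960e-05, -7.77296349e-04, -1.14178754e-03, -4.20431027e-04,
       -6.92004608e-04,  1.35336840e-03]), 'joint_torque': array([ 5.09806341e-04, -3.86631632e+01,  2.37935632e+01,  5.36511138e+00,
       -6.08122704e-03, -2.08134683e-07]), 'ee_pos': array([0.17060389, 0.5223918 , 0.2553944 ]), 'tcp_rot': array([[ 9.50531793e-01, -3.10626843e-01, -5.24530733e-04],
       [-3.10627275e-01, -9.50529964e-01, -1.86617644e-03],
       [ 8.11023176e-05,  1.93679359e-03, -9.99998121e-01]]), 'wrist_force': array([ 0.025074  ,  0.18329194, -0.28155313]), 'ft_torque': array([ 0.01727654, -0.05691259,  0.01133329]), 'gripper_force': 0.0, 'opening': 0.0850605560171075}
scene {'fx': 506.11677469905914, 'fy': 506.11677469905914, 'cx': 276.9729933636095, 'cy': 207.20894761998687, 'extrinsics': array([[ 0.6804795 , -0.33828356,  0.65000914, -0.24299532],
       [-0.73261421, -0.33220023,  0.59407023, -0.63526179],
       [ 0.01496899, -0.88045854, -0.47388679,  0.6025006 ],
       [ 0.        ,  0.        ,  0.        ,  1.        ]])}
top {'fx': 453.0368484239043, 'fy': 453.0368484239043, 'cx': 270.5976935348929, 'cy': 214.91208483092697, 'extrinsics': array([[-0.01611752, -0.99150736,  0.12904794,  0.33540837],
       [-0.99980517,  0.01451085, -0.01338087,  0.01603417],
       [ 0.01139463, -0.12923847, -0.99154807,  1.17020951],
       [ 0.        ,  0.        ,  0.        ,  1.        ]])}
```

View pics/scene0.png

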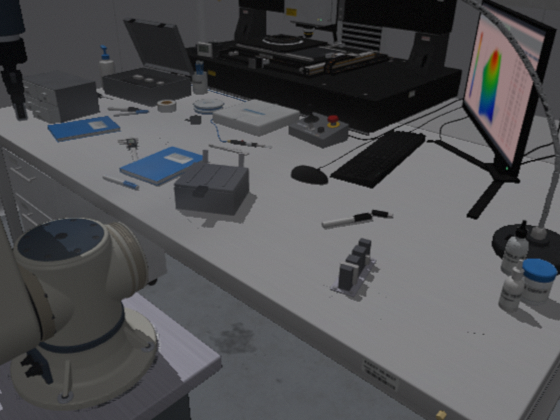

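View pics/top0.png

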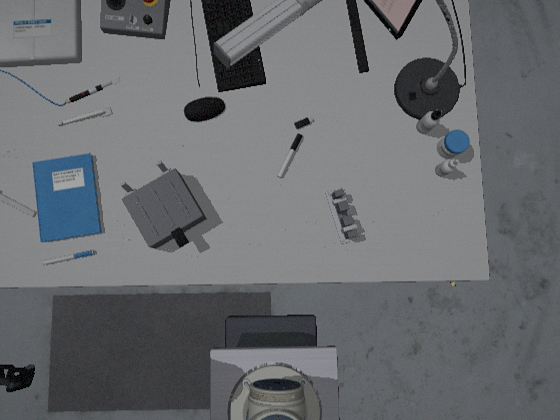

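The scene shows the case (215,185), lid shut, its tab at top-view (180,237), arms at (128,187) and (163,166). The rack is at top-view (345,215) with light blocks in its slots. Next I measure both from the depth.

```bash
cat > h.py <<'E'
import numpy as np,cv2
from station import status,camera,camera_model,bot
def cloud(d,m):
    v,u=np.indices(d.shape);P=np.stack([(u-m["cx"])/m["fx"]*d,(v-m["cy"])/m["fy"]*d,d],-1)
    E=m["extrinsics"];return P@E[:3,:3].T+E[:3,3]
def proj(p,m):
    E=m["extrinsics"];c=(np.asarray(p)-E[:3,3])@E[:3,:3];return c[...,:2]/c[...,2:]*[m["fx"],m["fy"]]+[m["cx"],m["cy"]]
def ray(u,v,m,z):
    E=m["extrinsics"];r=E[:3,:3]@[(u-m["cx"])/m["fx"],(v-m["cy"])/m["fy"],1];return E[:3,3]+r*(z-E[2,3])/r[2]
def rect(P,mask,s=None):
    r=cv2.minAreaRect((P[mask][:,:2]*1000).astype(np.float32));return r
def Rz(yaw):  # tool down, tool y axis at heading yaw
    y=np.array([np.cos(yaw),np.sin(yaw),0]);z=np.array([0,0,-1.]);return np.stack([np.cross(y,z),y,z],1)
def delta(p,R,o=None):
    """turn (deg rotvec) and shift (mm) in present tool axes to reach pose p,R"""
    from scipy.spatial.transform import Rotation as Ro
    o=o or status.get_obs();T=o["tcp_rot"]
    return np.degrees(Ro.from_matrix(T.T@R).as_rotvec()).round(2),(T.T@(np.asarray(p)-o["ee_pos"])*1000).round(1)
E
python3 - <<'E'
from h import *
for n in("top","scene"):
    f=np.load(f"pics/{n}0.npz");p,d=f["p"],f["d"];m=camera_model(n);P=cloud(d,m);z=P[...,2]
    def box(c,r):return (abs(P[...,0]-c[0])<r)&(abs(P[...,1]-c[1])<r)&(d>0)
    C=ray(165,208,camera_model("top"),.06);Rk=ray(345,215,camera_model("top"),.04)
    print(n,C,Rk,"bench z",np.median(z[box(C,.2)&(z<.03)]))
    for nm,c,r,lo,hi in(("case",C,.14,.055,.08),("rack",Rk,.1,.035,.062)):
        k=(box(c,r)&(z>lo)&(z<hi)).astype(np.uint8)
        nn,L,S,_=cv2.connectedComponentsWithStats(k)
        for i in range(1,nn):
            if S[i,4]>20: print(nm,S[i],rect(P,L==i),np.median(z[L==i]))
    g=p.astype(float).mean(2)
    if n=="top":
        cr=p[175:255,310:380];cv2.imwrite("pics/rk.png",cv2.resize(cr[:,:,::-1],None,fx=7,fy=7,interpolation=2))
E
```

```text
top [0.50093007 0.26156674 0.06      ] [ 0.47953472 -0.18675247  0.04      ] bench z 0.0008140467520802996
case [ 122  166   82   81 3821] ((493.59332275390625, 261.8970031738281), (193.74351501464844, 152.60438537597656), 30.14605712890625) 0.0698464545051185
rack [333 188  11   9  75] ((536.597900390625, -170.81808471679688), (16.188840866088867, 24.292022705078125), 13.49794864654541) 0.05175121246672143
rack [337 200  12  12 101] ((502.966796875, -180.57183837890625), (23.24446678161621, 24.321958541870117), 15.598485946655273) 0.05251022962072471
rack [342 215  16  23 229] ((451.4178771972656, -194.81141662597656), (54.441749572753906, 34.78541564941406), 17.515392303466797) 0.05127977748331314
scene [0.50093007 0.26156674 0.06      ] [ 0.47953472 -0.18675247  0.04      ] bench z -0.002790635364964822
case [ 173  155   75   43 1860] ((494.89544677734375, 264.4176025390625), (205.17431640625, 152.75108337402344), 29.357446670532227) 0.06743074618609174
rack [339 238  32  40 591] ((480.7156677246094, -185.36859130859375), (126.74089813232422, 35.13507843017578), 15.571359634399414) 0.04838740205146885
```

View pics/rk.png

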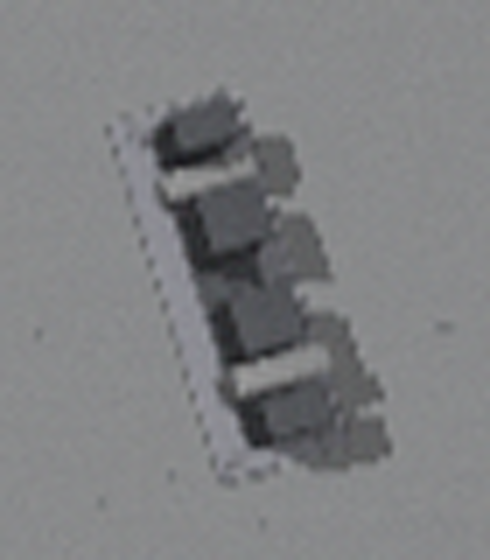

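The enlarged crop shows light block tops at (210,178), the far slot, and (280,370), the near slot. The middle slot is empty. The near block joins the cloud above 35 mm, so it is the tall one. Now I fit the lid without its tab and arms.

```bash
python3 - <<'E'
from h import *
res=[]
for n in("top","scene"):
    f=np.load(f"pics/{n}0.npz");d=f["d"];m=camera_model(n);P=cloud(d,m);z=P[...,2]
    s=(P[...,:2]-[.49,.26]);k=(np.hypot(s[...,0],s[...,1])<.15)&(z>.055)&(z<.082)&(d>0)
    # rasterise at 1 mm, close, open to drop tab and arms
    g=np.zeros((400,400),np.uint8);ij=((P[k][:,:2]-[.29,.06])*1000).astype(int);g[ij[:,1],ij[:,0]]=255
    g=cv2.morphologyEx(g,cv2.MORPH_CLOSE,np.ones((9,9)))
    full=g.copy();g=cv2.morphologyEx(g,cv2.MORPH_OPEN,cv2.getStructuringElement(2,(45,45)))
    c=max(cv2.findContours(g,0,2)[0],key=cv2.contourArea);r=cv2.minAreaRect(c);print(n,"lid",np.array(r[0])+[290,60],r[1],r[2],np.median(z[k]))
    t=cv2.morphologyEx(cv2.subtract(full,cv2.dilate(g,np.ones((5,5)))),cv2.MORPH_OPEN,np.ones((7,7)))
    for c in cv2.findContours(t,0,2)[0]:
        r=cv2.minAreaRect(c);print("  part",np.array(r[0])+[290,60],r[1],r[2])
E
```

```text
top lid [503.58139038 266.72344971] (155.35275268554688, 150.89605712890625) 31.32869529724121 0.06985111266872523
  part [422.13470459 219.91191101] (28.504701614379883, 26.489215850830078) 30.25643539428711
scene lid [495.07192993 264.16131592] (143.37213134765625, 148.9564666748047) 30.425783157348633 0.06743467612628518
  part [546. 353.] (10.0, 8.0) 90.0
  part [521.39064026 347.91345215] (19.12459945678711, 38.13928985595703) 61.55707550048828
  part [406.  294.5] (9.0, 6.0) 90.0
  part [598.  266.5] (7.0, 10.0) 90.0
  part [418.6000061  219.80001831] (29.516094207763672, 26.832815170288086) 26.56505012512207
```

```bash
cat >> h.py <<'E'
from scipy.spatial.transform import Rotation as Ro, Slerp
def rows(p,R,n,g,start=None):
    """n rows from the present (or given) pose to p,R, linear; prints them"""
    if start is None: o=status.get_obs();start=(o["ee_pos"],o["tcp_rot"])
    p0,R0=start;w=Ro.from_matrix(R0.T@R).as_rotvec()/n;st=Ro.from_rotvec(w).as_matrix();T=R0.copy();out=[]
    for i in range(n):
        out.append([*np.degrees(w).round(1),*(T.T@(np.asarray(p)-p0)/n*1000).round(1),g]);T=T@st
    print("[" + ",".join("["+",".join(f"{x:g}" for x in r)+"]" for r in out)+"]");return np.asarray(p),R
E
python3 - <<'E'
from h import *
r=np.radians
rows([.417-.03,.217-.015,.23],Rz(r(120.3)),13,-1)
E
```

```text
[[0,-0,10.1,23.5,18.3,2,-1],[0,-0,10.1,26.3,13.8,2,-1],[0,-0,10.1,28.3,9,2,-1],[0,-0,10.1,29.5,3.9,2,-1],[0,-0,10.1,29.7,-1.4,2,-1],[0,-0,10.1,29,-6.6,2,-1],[0,-0,10.1,27.4,-11.6,2,-1],[0,-0,10.1,24.9,-16.2,2,-1],[0,-0,10.1,21.7,-20.3,2,-1],[0,-0,10.1,17.8,-23.8,2,-1],[0,-0,10.1,13.3,-26.6,2,-1],[0,-0,10.1,8.5,-28.5,2,-1],[0,-0,10.1,3.3,-29.6,2,-1]]
```

>>> send_rows(
  steps=[
    [0,0,10.1,23.5,18.3,2,-1],
    [0,0,10.1,26.3,13.8,2,-1],
    [0,0,10.1,28.3,9,2,-1],
    [0,0,10.1,29.5,3.9,2,-1],
    [0,0,10.1,29.7,-1.4,2,-1],
    [0,0,10.1,29,-6.6,2,-1],
    [0,0,10.1,27.4,-11.6,2,-1],
    [0,0,10.1,24.9,-16.2,2,-1],
    [0,0,10.1,21.7,-20.3,2,-1],
    [0,0,10.1,17.8,-23.8,2,-1],
    [0,0,10.1,13.3,-26.6,2,-1],
    [0,0,10.1,8.5,-28.5,2,-1],
  ],
)

```text
t: 1.6
ee_pos: [0.3714, 0.2266, 0.2319]
tcp_rot: [[-0.762, -0.648, -0.001], [-0.648, 0.762, -0.0], [0.001, 0.0, -1.0]]
wrist_force: [0.7, 0.6, -0.9]
opening: 0.0852
gripper_force: 0.0
```

>>> send_rows(
  steps=[
    [0,0,10.1,3.3,-29.6,2,-1],
    [0,0,0,0,0,0,-1],
    [0,0,0,0,0,0,-1],
  ],
)

```text
t: 1.98
ee_pos: [0.3878, 0.2031, 0.2301]
tcp_rot: [[-0.86, -0.51, -0.0], [-0.51, 0.86, -0.0], [0.0, 0.0, -1.0]]
wrist_force: [-0.6, 0.6, 1.3]
opening: 0.0855
gripper_force: 0.0
```

```bash
python3 - <<'E'
from h import *
o=status.get_obs();print(o["ee_pos"],o["tcp_rot"].round(3),o["qpos"].round(2),o["t"])
m=camera_model("wrist");p,d=camera("wrist");cv2.imwrite("pics/w1.png",p[:,:,::-1]);np.savez("pics/w1.npz",p=p,d=d)
print(m["extrinsics"].round(3),m["fx"],d.min(),d.max())
print(proj([[.417,.217,.065],[.502,.267,.068],[.563,.302,.06]],m))
E
```

```text
[0.38782156 0.20309188 0.23008629] [[-0.86 -0.51 -0.  ]
 [-0.51  0.86 -0.  ]
 [ 0.    0.   -1.  ]] [ 0.84  0.04 -0.21 -0.   -1.32 -1.88] 1.975
[[-0.511  0.825  0.242  0.326]
 [ 0.86   0.49   0.145  0.166]
 [ 0.001  0.282 -0.959  0.348]
 [ 0.     0.     0.     1.   ]] 300.8286887110381 0.0 1.2291404
[[275.20303475 229.26544146]
 [275.02196065 315.94052485]
 [274.33379524 363.17825911]]
```

View pics/w1.png

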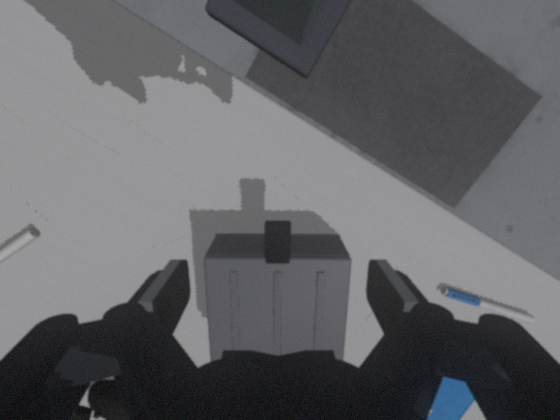

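The wrist view shows the shut lid with its tab spanning columns 265-291 and its nose at row 221, and the lid's front edge at about row 260. Casting these onto the tab's height.

```bash
python3 - <<'E'
from h import *
m=camera_model("wrist");f=np.load("pics/w1.npz");g=f["p"].mean(2)
k=(g[205:275,240:315]<45).astype(np.uint8);n,L,S,C=cv2.connectedComponentsWithStats(k)
i=1+S[1:,4].argmax();print(S[i]+[240,205,0,0,0])
x,y,w,h=S[i][:4]+[240,205,0,0];u=x+w/2
for v in(y,y+h):print(v,ray(u,v,m,.0695))
a=np.radians(30.4);print("front edge mid->",ray(u,y+h,m,.068))
c=np.array([np.cos(a),np.sin(a)]);t=ray(u,y,m,.067)[:2]+c*.009;print("tab",t,"from edge",ray(u,y+h,m,.068)[:2]-c*.029)
P=cloud(f["d"],m);kk=(P[...,2]>.055)&(P[...,2]<.08)&(np.hypot(P[...,0]-.49,P[...,1]-.25)<.13);kk[262:]&=True
print(P[int(y+8),int(u)],cv2.minAreaRect((P[kk][:,:2]*1000).astype(np.float32)))
E
```

```text
[265 230  25  32 454]
230 [0.41503898 0.2188316  0.0695    ]
262 [0.44480565 0.23651789 0.0695    ]
front edge mid-> [0.44544593 0.23689801 0.068     ]
tab [0.42360121 0.22386048] from edge [0.42043303 0.22222303]
[0.42275055 0.22283526 0.06893408] ((480.34844970703125, 256.37957763671875), (168.7985076904297, 152.159423828125), 30.332225799560547)
```

```bash
cat >> h.py <<'E'
YAW=np.radians(30.35);CX=np.array([np.cos(YAW),np.sin(YAW),0]);CY=np.array([-np.sin(YAW),np.cos(YAW),0]);CZ=np.array([0,0,1.])
TAB=np.array([.419,.221,.065]);HINGE=TAB+.169*CX;HINGE[2]=.060
def Rt(t):  # tool y along case y, leaning t rad towards the robot
    z=np.sin(t)*CX-np.cos(t)*CZ;return np.stack([np.cross(CY,z),CY,z],1)
def lidpose(th,t):
    g=HINGE+.169*(-np.cos(th)*CX+np.sin(th)*CZ)+.005*(np.sin(th)*CX+np.cos(th)*CZ)
    R=Rt(t);return g-.006*R[:,2],R
E
python3 - <<'E'
from h import *
t=np.radians(30);p,R=lidpose(0,t);s=rows(p-.07*R[:,2],R,6,-1);rows(p,R,5,-1,s)
E
```

```text
[[0,-5,0.1,0.3,-0.1,16.6,-1],[0,-5,0.1,1.8,-0.1,16.5,-1],[0,-5,0.1,3.2,-0.1,16.2,-1],[0,-5,0.1,4.6,-0.1,15.9,-1],[0,-5,0.1,6,-0.1,15.4,-1],[0,-5,0.1,7.3,-0.1,14.9,-1]]
[[0,0,0,-0,-0,14,-1],[0,0,0,-0,-0,14,-1],[0,0,0,-0,-0,14,-1],[0,0,0,-0,-0,14,-1],[0,0,0,-0,-0,14,-1]]
```

>>> send_rows(
  steps=[
    [0,-5,0.1,0.3,-0.1,16.6,-1],
    [0,-5,0.1,1.8,-0.1,16.5,-1],
    [0,-5,0.1,3.2,-0.1,16.2,-1],
    [0,-5,0.1,4.6,-0.1,15.9,-1],
    [0,-5,0.1,6,-0.1,15.4,-1],
    [0,-5,0.1,7.3,-0.1,14.9,-1],
    [0,0,0,0,0,14,-1],
    [0,0,0,0,0,14,-1],
    [0,0,0,0,0,14,-1],
    [0,0,0,0,0,14,-1],
    [0,0,0,0,0,14,-1],
    [0,0,0,0,0,0,-1],
  ],
)

```text
t: 3.52
ee_pos: [0.4178, 0.2149, 0.0925]
tcp_rot: [[-0.764, -0.497, 0.411], [-0.439, 0.868, 0.232], [-0.472, -0.003, -0.882]]
wrist_force: [-0.1, 0.1, 0.2]
opening: 0.0855
gripper_force: 0.0
```

>>> send_rows(
  steps=[
    [0,0,0,0,0,0,0],
    [0,0,0,0,0,0,0.2],
    [0,0,0,0,0,0,0.4],
    [0,0,0,0,0,0,0.6],
    [0,0,0,0,0,0,1],
    [0,0,0,0,0,0,1],
    [0,0,0,0,0,0,1],
  ],
)

```text
t: 4.4
ee_pos: [0.4162, 0.2182, 0.0936]
tcp_rot: [[-0.758, -0.506, 0.411], [-0.448, 0.862, 0.236], [-0.474, -0.005, -0.88]]
wrist_force: [-28.2, 19.1, 11.5]
opening: 0.0206
gripper_force: 58.0
```

```bash
python3 - <<'E'
from h import *
o=status.get_obs();p,R=lidpose(0,np.radians(30));print(o["ee_pos"],p,R.round(3),o["qpos"].round(2))
s=(o["ee_pos"],o["tcp_rot"])
N=33;out=[]
for i in range(1,N+1):
    f=i/N;th=1.78*(f-np.sin(2*np.pi*f)/(2*np.pi)*.5);s=rows(*lidpose(th,np.radians(30*(1-f))),1,1,s)
E
```

```text
[0.41619781 0.21821999 0.09355355] [0.41641114 0.21948416 0.07019615] [[-0.747 -0.505  0.431]
 [-0.438  0.863  0.253]
 [-0.5    0.    -0.866]] [ 0.65 -0.03 -1.09  1.19 -0.07 -2.86]
[[-0.2,-0.8,0.2,7.9,1.1,17,1]]
[[0,0.9,-0,-2.7,0,-4,1]]
[[-0,0.9,0,-2.9,0,-4.2,1]]
[[0,0.9,-0,-3.3,0,-4.5,1]]
[[-0,0.9,0,-3.7,-0,-5,1]]
[[0,0.9,0,-4.2,0,-5.5,1]]
[[-0,0.9,-0,-4.9,-0,-6,1]]
[[-0,0.9,-0,-5.6,-0,-6.4,1]]
[[0,0.9,0,-6.4,0,-6.9,1]]
[[0,0.9,-0,-7.3,-0,-7.2,1]]
[[-0,0.9,0,-8.2,0,-7.4,1]]
[[-0,0.9,-0,-9.2,-0,-7.5,1]]
[[0,0.9,0,-10.1,0,-7.3,1]]
[[0,0.9,-0,-11,-0,-7,1]]
[[-0,0.9,0,-11.7,-0,-6.5,1]]
[[0,0.9,-0,-12.4,0,-5.9,1]]
[[-0,0.9,-0,-12.8,-0,-5.1,1]]
[[0,0.9,0,-13,0,-4.2,1]]
[[-0,0.9,-0,-13,-0,-3.3,1]]
[[-0,0.9,0,-12.8,-0,-2.5,1]]
[[0,0.9,0,-12.4,0,-1.6,1]]
[[-0,0.9,-0,-11.8,-0,-0.9,1]]
[[0,0.9,0,-11.1,0,-0.3,1]]
[[-0,0.9,-0,-10.3,-0,0.2,1]]
[[-0,0.9,-0,-9.4,-0,0.6,1]]
[[-0,0.9,-0,-8.5,0,0.9,1]]
[[0,0.9,0,-7.7,0,1,1]]
[[-0,0.9,0,-6.9,-0,1.1,1]]
[[-0,0.9,-0,-6.1,0,1.1,1]]
[[0,0.9,-0,-5.5,-0,1.1,1]]
[[0,0.9,0,-5,0,1.1,1]]
[[-0,0.9,-0,-4.7,-0,1.1,1]]
[[0,0.9,0,-4.5,-0,1.1,1]]
```

The tilted pose ran into joint limits and stopped 23 mm high. I'll open, back off, and pinch with the tool vertical.

>>> send_rows(
  steps=[
    [0,0,0,0,0,0,0.3],
    [0,0,0,0,0,0,-0.3],
    [0,0,0,0,0,0,-1],
    [0,0,0,0,0,-15,-1],
    [0,4,0,0,0,-20,-1],
    [0,8,0,0,0,-12,-1],
    [0,8,0,0,0,0,-1],
    [0,8,0,0,0,0,-1],
    [0,0,0,0,0,0,-1],
    [0,0,0,0,0,0,-1],
  ],
)

```text
t: 5.65
ee_pos: [0.4279, 0.1956, 0.1292]
tcp_rot: [[-0.876, -0.469, 0.11], [-0.471, 0.882, 0.012], [-0.103, -0.042, -0.994]]
wrist_force: [-1.9, -0.9, 0.4]
opening: 0.0854
gripper_force: 0.0
```

```bash
python3 - <<'E'
from h import *
o=status.get_obs();print(o["ee_pos"],o["wrist_force"].round(1),o["opening"],o["qpos"].round(2))
p,R=lidpose(0,0);s=rows(p+[0,0,.05],R,4,-1);rows(p,R,4,-1,s)
m=camera_model("wrist");im,d=camera("wrist")
for c in (TAB,): print(proj(c,m))
cv2.imwrite("pics/w2.png",im[:,:,::-1])
E
```

```text
[0.42790624 0.19563515 0.12918576] [-1.9 -0.9  0.4] 0.08544917554383544 [ 0.82  0.12 -0.44  0.09 -0.93 -1.95]
[[-0.6,1.5,-0.6,-0.8,6.7,1.9,-1],[-0.6,1.5,-0.6,-0.9,6.7,1.9,-1],[-0.6,1.5,-0.6,-1.1,6.7,2,-1],[-0.6,1.5,-0.6,-1.2,6.6,2,-1]]
[[0,0,0,0,0,12.5,-1],[0,0,0,0,0,12.5,-1],[0,0,0,0,0,12.5,-1],[0,0,0,0,0,12.5,-1]]
[324.01550498 233.50144611]
```

View pics/w2.png

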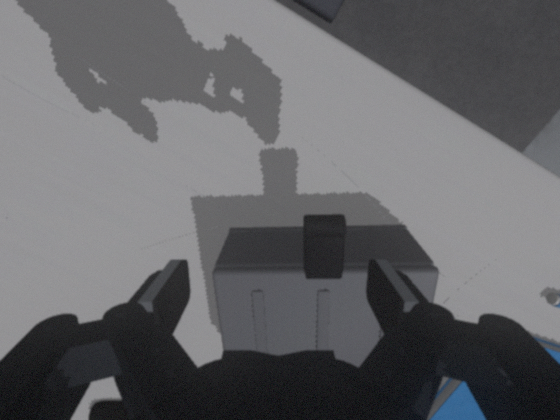

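The lid is still shut. The tab spans columns 304-344 and rows 215-278, so its centre matches the predicted (324,233).

>>> send_rows(
  steps=[
    [-0.6,1.5,-0.6,-0.8,6.7,1.9,-1],
    [-0.6,1.5,-0.6,-0.9,6.7,1.9,-1],
    [-0.6,1.5,-0.6,-1.1,6.7,2,-1],
    [-0.6,1.5,-0.6,-1.2,6.6,2,-1],
    [0,0,0,0,0,12.5,-1],
    [0,0,0,0,0,12.5,-1],
    [0,0,0,0,0,12.5,-1],
    [0,0,0,0,0,12.5,-1],
    [0,0,0,0,0,0,-1],
    [0,0,0,0,0,0,-1],
  ],
)

```text
t: 6.95
ee_pos: [0.4195, 0.2216, 0.0719]
tcp_rot: [[-0.861, -0.509, -0.0], [-0.509, 0.861, -0.002], [0.002, -0.002, -1.0]]
wrist_force: [0.2, 0.7, 0.3]
opening: 0.0854
gripper_force: 0.0
```

```bash
python3 - <<'E'
from h import *
o=status.get_obs();print(o["qpos"].round(2),o["wrist_force"].round(1),delta(*lidpose(0,0)))
E
```

```text
[ 0.82  0.25 -0.4   0.   -0.92 -1.86] [0.2 0.7 0.3] (array([-0.11, -0.09,  0.23]), array([ 0.8, -0.3,  1. ]))
```

>>> send_rows(
  steps=[
    [0,0,0,0,0,1,0],
    [0,0,0,0,0,0,0.3],
    [0,0,0,0,0,0,0.6],
    [0,0,0,0,0,0,1],
    [0,0,0,0,0,0,1],
    [0,0,0,0,0,0,1],
  ],
)

```text
t: 7.7
ee_pos: [0.4195, 0.2214, 0.071]
tcp_rot: [[-0.861, -0.509, -0.0], [-0.509, 0.861, -0.003], [0.002, -0.002, -1.0]]
wrist_force: [0.1, -2.1, 5.4]
opening: 0.0249
gripper_force: 59.1
```

```bash
python3 - <<'E'
from h import *
o=status.get_obs();s=(o["ee_pos"],o["tcp_rot"])
p0,_=lidpose(0,0);off=o["ee_pos"]-p0;print(off*1000)
N=36
for i in range(1,N+1):
    f=i/N;th=1.8*(f-np.sin(2*np.pi*f)/(2*np.pi)*.6);p,R=lidpose(th,np.radians(-15*f));s=rows(p,R,1,1,s)
E
```

```text
[0.47240048 0.37307897 0.01564248]
[[-0.1,0.3,0.2,0.4,-0.1,-3.4,1]]
[[0,0.4,0,-0.2,0,-3.6,1]]
[[-0,0.4,-0,-0.3,0,-3.9,1]]
[[0,0.4,0,-0.4,-0,-4.3,1]]
[[0,0.4,-0,-0.6,0,-4.8,1]]
[[0,0.4,0,-0.8,0,-5.5,1]]
[[-0,0.4,0,-1,-0,-6.2,1]]
[[0,0.4,-0,-1.4,-0,-7,1]]
[[-0,0.4,-0,-1.8,0,-7.8,1]]
[[0,0.4,0,-2.4,-0,-8.6,1]]
[[-0,0.4,-0,-3.1,0,-9.3,1]]
[[0,0.4,-0,-3.9,0,-9.9,1]]
[[-0,0.4,-0,-4.7,-0,-10.3,1]]
[[0,0.4,0,-5.7,0,-10.6,1]]
[[0,0.4,0,-6.7,0,-10.7,1]]
[[-0,0.4,-0,-7.7,-0,-10.6,1]]
[[0,0.4,0,-8.6,0,-10.3,1]]
[[-0,0.4,-0,-9.4,-0,-9.7,1]]
[[-0,0.4,-0,-10.1,0,-9,1]]
[[0,0.4,0,-10.6,0,-8.2,1]]
[[-0,0.4,-0,-10.9,0,-7.2,1]]
[[-0,0.4,0,-11,-0,-6.3,1]]
[[-0,0.4,0,-10.9,0,-5.3,1]]
[[0,0.4,-0,-10.5,-0,-4.4,1]]
[[-0,0.4,0,-10,0,-3.5,1]]
[[-0,0.4,-0,-9.4,-0,-2.7,1]]
[[-0,0.4,-0,-8.7,-0,-2.1,1]]
[[0,0.4,0,-7.9,-0,-1.5,1]]
[[-0,0.4,-0,-7.1,0,-1.1,1]]
[[-0,0.4,0,-6.3,-0,-0.8,1]]
[[-0,0.4,0,-5.6,0,-0.5,1]]
[[-0,0.4,-0,-4.9,0,-0.3,1]]
[[0,0.4,0,-4.3,-0,-0.2,1]]
[[-0,0.4,0,-3.9,-0,-0.1,1]]
[[0,0.4,0,-3.6,0,-0.1,1]]
[[0,0.4,-0,-3.5,0,-0,1]]
```

>>> send_rows(
  steps=[
    [0,0.3,0,0,0,-3.4,1],
    [0,0.4,0,-0.2,0,-3.6,1],
    [0,0.4,0,-0.3,0,-3.9,1],
    [0,0.4,0,-0.4,0,-4.3,1],
    [0,0.4,0,-0.6,0,-4.8,1],
    [0,0.4,0,-0.8,0,-5.5,1],
    [0,0.4,0,-1,0,-6.2,1],
    [0,0.4,0,-1.4,0,-7,1],
    [0,0.4,0,-1.8,0,-7.8,1],
    [0,0.4,0,-2.4,0,-8.6,1],
  ],
)

```text
t: 8.95
ee_pos: [0.4288, 0.2268, 0.1245]
tcp_rot: [[-0.859, -0.508, -0.061], [-0.507, 0.861, -0.039], [0.072, -0.003, -0.997]]
wrist_force: [6.1, -2.0, -7.5]
opening: 0.0247
gripper_force: 59.2
```

```bash
python3 - <<'E'
from h import *
o=status.get_obs();i=10;f=i/36;th=1.8*(f-np.sin(2*np.pi*f)/(2*np.pi)*.6);print(th,delta(*lidpose(th,np.radians(-15*f))),o["wrist_force"].round(1),o["ft_torque"].round(2),o["opening"])
E
```

```text
0.3307240163619155 (array([-0.16,  0.04,  0.2 ]), array([ 0.2, -0.1, -1. ])) [ 6.1 -2.  -7.5] [-0.57 -2.1  -0.02] 0.02465248486697335
```

Tracking well with low forces, so I continue.

>>> send_rows(
  steps=[
    [0,0.4,0,-3.1,0,-9.3,1],
    [0,0.4,0,-3.9,0,-9.9,1],
    [0,0.4,0,-4.7,0,-10.3,1],
    [0,0.4,0,-5.7,0,-10.6,1],
    [0,0.4,0,-6.7,0,-10.7,1],
    [0,0.4,0,-7.7,0,-10.6,1],
    [0,0.4,0,-8.6,0,-10.3,1],
    [0,0.4,0,-9.4,0,-9.7,1],
    [0,0.4,0,-10.1,0,-9,1],
    [0,0.4,0,-10.6,0,-8.2,1],
    [0,0.4,0,-10.9,0,-7.2,1],
    [0,0.4,0,-11,0,-6.3,1],
  ],
)

```text
t: 10.45
ee_pos: [0.517, 0.2784, 0.2236]
tcp_rot: [[-0.85, -0.508, -0.137], [-0.501, 0.861, -0.085], [0.161, -0.003, -0.987]]
wrist_force: [3.0, -5.6, -8.3]
opening: 0.0249
gripper_force: 59.4
```

```bash
python3 - <<'E'
from h import *
o=status.get_obs();i=22;f=i/36;th=1.8*(f-np.sin(2*np.pi*f)/(2*np.pi)*.6);print(th,delta(*lidpose(th,np.radians(-15*f))),o["wrist_force"].round(1),o["ft_torque"].round(2),o["opening"],o["qpos"].round(2))
E
```

```text
1.2104870514750237 (array([-0.23, -0.11,  0.15]), array([-1.1,  0. , -2.4])) [ 3.  -5.6 -8.3] [-1.72 -1.28  0.34] 0.024946681514378947 [ 0.74  0.45  0.31 -0.03 -1.59 -1.78]
```

>>> send_rows(
  steps=[
    [0,0.4,0,-10.9,0,-5.3,1],
    [0,0.4,0,-10.5,0,-4.4,1],
    [0,0.4,0,-10,0,-3.5,1],
    [0,0.4,0,-9.4,0,-2.7,1],
    [0,0.4,0,-8.7,0,-2.1,1],
    [0,0.4,0,-7.9,0,-1.5,1],
    [0,0.4,0,-7.1,0,-1.1,1],
    [0,0.4,0,-6.3,0,-0.8,1],
    [0,0.4,0,-5.6,0,-0.5,1],
    [0,0.4,0,-4.9,0,-0.3,1],
  ],
)

```text
t: 11.7
ee_pos: [0.589, 0.3203, 0.2304]
tcp_rot: [[-0.839, -0.508, -0.198], [-0.493, 0.862, -0.121], [0.231, -0.004, -0.973]]
wrist_force: [-0.3, -7.8, -6.0]
opening: 0.0248
gripper_force: 59.4
```

```bash
python3 - <<'E'
from h import *
o=status.get_obs();i=32;f=i/36;th=1.8*(f-np.sin(2*np.pi*f)/(2*np.pi)*.6);print(th,delta(*lidpose(th,np.radians(-15*f))),o["wrist_force"].round(1),o["ft_torque"].round(2),o["opening"],o["qpos"].round(2))
E
```

```text
1.7104870514750237 (array([-0.25, -0.05,  0.09]), array([-1.4,  0.2, -2.5])) [-0.3 -7.8 -6. ] [-2.28 -0.47  0.45] 0.02479659611568412 [ 0.71  0.69  0.73 -0.04 -1.84 -1.76]
```

>>> send_rows(
  steps=[
    [0,0.4,0,-4.3,0,-0.2,1],
    [0,0.4,0,-3.9,0,-0.1,1],
    [0,0.4,0,-3.6,0,-0.1,1],
    [0,0.4,0,-3.5,0,0,1],
    [0,0,0,0,0,0,1],
    [0,0,0,0,0,0,1],
  ],
)

```text
t: 12.45
ee_pos: [0.602, 0.3279, 0.2271]
tcp_rot: [[-0.833, -0.507, -0.221], [-0.489, 0.862, -0.134], [0.258, -0.004, -0.966]]
wrist_force: [-0.1, -8.0, -6.3]
opening: 0.0247
gripper_force: 59.7
```

```bash
python3 - <<'E'
from h import *
o=status.get_obs();print(delta(*lidpose(1.8,np.radians(-15))),o["wrist_force"].round(1),o["ft_torque"].round(2))
g=o["ee_pos"]+.006*o["tcp_rot"][:,2]-HINGE;print("theta est",np.degrees(np.arctan2(g[2],-g@CX))*np.pi/180+.005/.169)
E
```

```text
(array([-0.25,  0.04,  0.08]), array([-1.2,  0.2, -2.5])) [-0.1 -8.  -6.3] [-2.13 -0.88  0.52]
theta est 1.851656067552335
```

Lid at about 1.79. Release gently and retract along the tool axis.

>>> send_rows(
  steps=[
    [0,0,0,-1.5,0,0,1],
    [0,0,0,0,0,0,0.4],
    [0,0,0,0,0,0,0],
    [0,0,0,0,0,0,-0.4],
    [0,0,0,0,0,0,-0.4],
    [0,0,0,0,0,-15,-0.4],
    [0,0,0,0,0,-30,-0.4],
    [0,0,0,0,0,-30,-0.4],
    [0,-7,0,0,0,0,-0.4],
    [0,-8,0,0,0,0,-0.4],
    [0,0,0,0,0,0,-0.4],
  ],
)

```text
t: 13.82
ee_pos: [0.6178, 0.3397, 0.3023]
tcp_rot: [[-0.861, -0.509, -0.009], [-0.509, 0.861, -0.008], [0.012, -0.002, -1.0]]
wrist_force: [-0.5, -0.3, 0.6]
opening: 0.0596
gripper_force: 0.0
```

```bash
python3 - <<'E'
from h import *
o=status.get_obs();print(o["ee_pos"],o["qpos"].round(2),o["opening"],o["wrist_force"])
for n in("scene","top"):
    m=camera_model(n);p,d=camera(n);np.savez(f"pics/{n}1.npz",p=p,d=d)
    P=cloud(d,m)-HINGE;x=P@CX;y=P@CY;z=P[...,2]
    k=(abs(y)<.07)&(z>.03)&(z<.135)&(abs(x)<.2)
    if k.sum()>50:
        a=np.polyfit(z[k],x[k],1);print(n,k.sum(),"theta~",np.pi/2+np.arctan(a[0]),np.median(x[k]))
    a=p[140:235,150:270] if n=="scene" else p[130:260,90:230]
    b=cv2.resize(a[:,:,::-1],(480,380));cv2.imwrite(f"pics/{n}1.png",b)
cv2.imwrite("pics/both1.png",np.vstack([cv2.imread("pics/scene1.png"),cv2.imread("pics/top1.png")])[:, :][:760])
E
python3 -c "
import cv2,numpy as np
a=cv2.imread('pics/scene1.png');b=cv2.imread('pics/top1.png');cv2.imwrite('pics/both1.png',cv2.resize(np.hstack([a,b]),(800,316)))"
```

```text
[0.61784051 0.33970323 0.30234229] [ 0.72  0.61  0.76 -0.   -1.74 -1.76] 0.05955862517276268 [-0.48890301 -0.3413171   0.59006352]
scene 2122 theta~ 1.800299705434511 0.017255898991252953
top 1622 theta~ 1.8036103353164503 0.019137882813377267
```

View pics/both1.png

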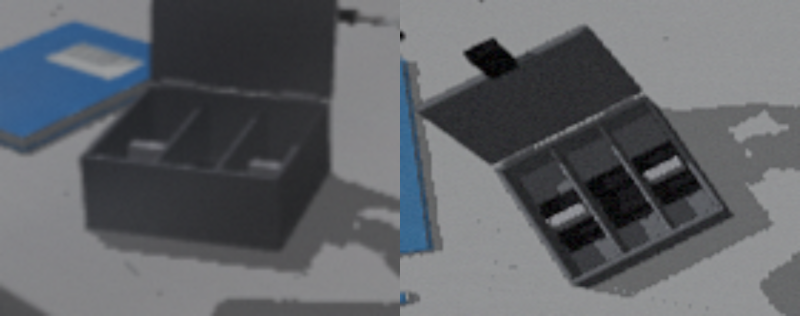

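Lid open at 1.80 in both views. The empty cradle is in the middle compartment, at about (618,197) in the right crop. I look at it from above with the wrist camera on the way to the rack.

>>> send_rows(
  steps=[
    [0,0.7,0,39,0,0,-0.4],
    [0,0,0,39,0,10,-0.4],
    [0,0,0,39,0,30,-0.4],
    [0,0,0,39,0,40,-0.4],
    [0,0,0,0,0,0,-0.4],
    [0,0,0,0,0,0,-0.4],
  ],
)

```text
t: 14.68
ee_pos: [0.4869, 0.2628, 0.2276]
tcp_rot: [[-0.861, -0.508, -0.014], [-0.508, 0.861, -0.01], [0.017, -0.001, -1.0]]
wrist_force: [0.8, 1.4, 1.4]
opening: 0.0598
gripper_force: 0.0
```

```bash
python3 - <<'E'
from h import *
o=status.get_obs();print(o["ee_pos"],o["opening"])
m=camera_model("wrist");p,d=camera("wrist");np.savez("pics/w3.npz",p=p,d=d,E=m["extrinsics"])
C=HINGE-.07*CX;C[2]=0;print("case",C);G=C+[0,0,.010];b=p[:,:,::-1].copy()
print(proj([G,G+.008*CX,G-.008*CX],m))
b=cv2.convertScaleAbs(b,alpha=2.2);cv2.imwrite("pics/w3.png",b)
E
```

```text
[0.48694854 0.26284595 0.22763256] 0.05979671399423961
case [0.50443254 0.27102281 0.        ]
[[276.73237388 205.98527691]
 [276.71070226 212.62938262]
 [276.75431228 199.25938108]]
```

View pics/w3.png

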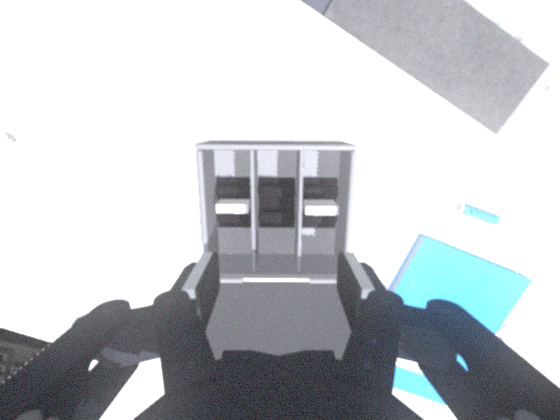

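The case is seen from above, with the empty cradle at columns 258-296 and rows 177-228. Its neighbours' blocks are near (232,207) and (320,208). Now I measure the groove and partitions.

```bash
python3 - <<'E'
from h import *
f=np.load("pics/w3.npz");p,d=f["p"].astype(float),f["d"];m=camera_model("wrist");m["extrinsics"]=f["E"]
P=cloud(d,m);C=HINGE-.07*CX;C[2]=0;X=(P-C)@CX*1000;Y=(P-C)@CY*1000;Z=P[...,2]*1000;g=p.mean(2)
for r in range(168,240,2):
    s=slice(266,290);print(r,(X[r,s].mean()).round(1),np.median(Z[r,s]).round(1),g[r,s].mean().round(1),"|",ray(277,r,m,.018)@CX*1000-C@CX*1000)
w=(Z>49)&(Z<66)&(abs(X)<90)&(abs(Y)<95);w[255:]=0
print("rim rect",cv2.minAreaRect(np.stack([X[w],Y[w]],1).astype(np.float32)))
for r in (165,190,240):
    row=(Z[r]>45)&(Z[r]<66)&(abs(Y[r])<90);print(r,[(round(float(y)),round(float(z))) for y,z in zip(Y[r][row],Z[r][row])])
print("dark cols",[ (c,round(float(g[180:225,c].mean()))) for c in range(250,305,2)])
E
```

```text
168 -43.4 5.6 90.7 | -45.01245311299158
170 -41.1 5.9 90.5 | -42.826396202412525
172 -38.8 5.9 89.2 | -40.63257858671693
174 -36.5 6.0 88.5 | -38.43095886558115
176 -34.3 5.9 75.0 | -36.221495343683955
178 -32.6 9.8 43.6 | -34.00414602807541
180 -30.4 9.9 38.9 | -31.778868625514974
182 -28.0 9.6 36.3 | -29.5456205397835
184 -26.0 10.8 34.2 | -27.30435886896521
186 -24.9 17.1 35.2 | -25.055040402699774
188 -22.7 17.7 38.4 | -22.7976216194063
190 -20.5 17.7 39.5 | -20.53205868347584
192 -18.2 17.9 39.3 | -18.25830744243342
194 -15.9 17.4 38.1 | -15.976323424070756
196 -16.7 17.4 37.4 | -13.686061833546432
198 -9.4 9.7 36.5 | -11.387477550454491
200 -7.1 9.9 36.6 | -9.080525125861868
202 -4.7 9.7 36.6 | -6.765158779312287
204 -2.3 10.0 37.9 | -4.441332395798327
206 0.0 9.8 37.6 | -2.1089995226998326
208 2.5 9.7 33.5 | 0.23188663331154657
210 4.0 12.9 31.7 | 2.581373209401818
212 5.1 17.3 34.0 | 4.939507689738207
214 7.4 17.6 37.4 | 7.306337908688988
216 5.6 18.0 38.3 | 9.681912054056738
218 12.1 17.8 37.1 | 12.066278670349448
220 14.5 17.7 38.5 | 14.459486662087215
222 17.1 17.1 37.1 | 
[... 917 characters left out ...]
 (24, 54), (69, 48), (69, 53), (69, 57), (70, 59), (70, 59), (71, 60), (72, 61), (73, 60), (74, 60)]
240 [(-76, 59), (-75, 59), (-74, 60), (-72, 61), (-72, 58), (-71, 58), (-71, 55), (-71, 50), (-71, 46), (-26, 54), (-25, 54), (-24, 53), (-23, 54), (-23, 47), (21, 54), (22, 54), (23, 54), (24, 54), (69, 50), (69, 53), (69, 57), (70, 58), (71, 59), (72, 60), (73, 59), (74, 61)]
dark cols [(250, 64), (252, 103), (254, 87), (256, 65), (258, 52), (260, 39), (262, 38), (264, 38), (266, 39), (268, 38), (270, 39), (272, 39), (274, 39), (276, 39), (278, 38), (280, 37), (282, 34), (284, 34), (286, 34), (288, 34), (290, 34), (292, 34), (294, 43), (296, 57), (298, 75), (300, 105), (302, 78), (304, 54)]
```

```bash
cat >> h.py <<'E'
FLOOR=np.array([.5011,.2684,.010])
E
python3 - <<'E'
from h import *
rows([.427,-.20,.19],Rz(np.radians(105.5)),10,-1)
E
```

```text
[[-0,-0.1,1.5,28.7,-36.8,4.3,-1],[-0,-0.1,1.5,27.7,-37.6,4.2,-1],[-0,-0.1,1.5,26.7,-38.3,4.2,-1],[-0,-0.1,1.5,25.7,-39,4.1,-1],[-0,-0.1,1.5,24.7,-39.6,4.1,-1],[-0,-0.1,1.5,23.7,-40.3,4,-1],[-0,-0.1,1.5,22.6,-40.9,4,-1],[-0,-0.1,1.5,21.5,-41.5,3.9,-1],[-0,-0.1,1.5,20.4,-42,3.9,-1],[-0,-0.1,1.5,19.3,-42.5,3.9,-1]]
```

>>> send_rows(
  steps=[
    [0,-0.1,1.5,28.7,-36.8,4.3,-1],
    [0,-0.1,1.5,27.7,-37.6,4.2,-1],
    [0,-0.1,1.5,26.7,-38.3,4.2,-1],
    [0,-0.1,1.5,25.7,-39,4.1,-1],
    [0,-0.1,1.5,24.7,-39.6,4.1,-1],
    [0,-0.1,1.5,23.7,-40.3,4,-1],
    [0,-0.1,1.5,22.6,-40.9,4,-1],
    [0,-0.1,1.5,21.5,-41.5,3.9,-1],
    [0,-0.1,1.5,20.4,-42,3.9,-1],
    [0,-0.1,1.5,19.3,-42.5,3.9,-1],
    [0,0,0,0,0,0,-1],
    [0,0,0,0,0,0,-1],
  ],
)

```text
t: 16.23
ee_pos: [0.4268, -0.2025, 0.1909]
tcp_rot: [[-0.964, -0.267, 0.002], [-0.267, 0.964, -0.005], [-0.001, -0.006, -1.0]]
wrist_force: [-0.6, -0.3, 0.1]
opening: 0.0853
gripper_force: 0.0
```

```bash
python3 - <<'E'
from h import *
o=status.get_obs();print(o["ee_pos"],o["qpos"].round(2))
m=camera_model("wrist");p,d=camera("wrist");np.savez("pics/w4.npz",p=p,d=d,E=m["extrinsics"])
P=cloud(d,m);Z=P[...,2]*1000
# bar tops
k=(Z>49.5)&(Z<56)&(np.hypot(P[...,0]-.48,P[...,1]+.186)<.09)&(d>0);k[330:]=0
r=cv2.minAreaRect((P[k][:,:2]*1000).astype(np.float32));print("bar",r)
k2=(Z>42)&(Z<49.5)&(np.hypot(P[...,0]-.444,P[...,1]+.196)<.03)&(d>0)&(p.min(2)>100)
print("block",k2.sum(),cv2.minAreaRect((P[k2][:,:2]*1000).astype(np.float32)),p[k2].mean(0) if k2.any() else 0)
cv2.imwrite("pics/w4.png",p[:,:,::-1]);print(proj([.444,-.196,.048],m))
E
```

```text
[ 0.42681814 -0.20246737  0.19091016] [-0.11  0.13 -0.22  0.01 -1.22 -1.2 ]
bar ((482.70233154296875, -185.07046508789062), (124.16834259033203, 24.677349090576172), 14.998029708862305)
block 354 ((448.022705078125, -195.32528686523438), (12.007058143615723, 34.19929885864258), 16.872041702270508) [126.52824859 125.43502825 126.60169492]
[280.95333265 223.11515142]
```

View pics/w4.png

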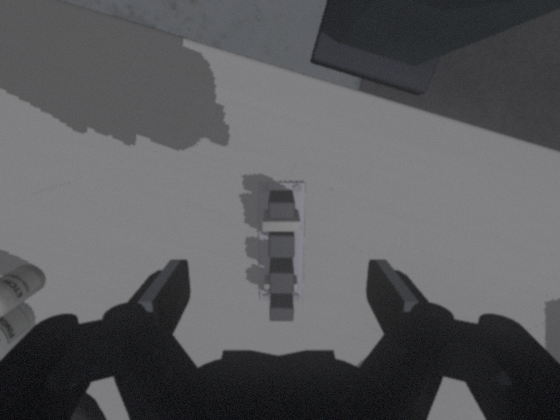

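The wrist view shows the tall block's bright top at (281,226) in the near slot. The cloud gives its centre near (447.5,-195.2) mm. Descend and pinch the ends.

```bash
python3 - <<'E'
from h import *
R=Rz(np.radians(105.3));s=rows([.4475,-.1952,.09],R,4,-1);rows([.4475,-.1952,.039],R,4,-0.5,s)
E
```

```text
[[-0.1,0,0.1,-5.5,0.4,25.2,-1],[-0.1,0,0.1,-5.5,0.3,25.2,-1],[-0.1,0,0.1,-5.5,0.3,25.2,-1],[-0.1,0,0.1,-5.5,0.3,25.2,-1]]
[[0,0,0,0,0,12.8,-0.5],[0,0,0,0,0,12.8,-0.5],[0,0,0,0,0,12.8,-0.5],[0,0,0,0,0,12.8,-0.5]]
```

>>> send_rows(
  steps=[
    [-0.1,0,0.1,-5.5,0.4,25.2,-0.5],
    [-0.1,0,0.1,-5.5,0.3,25.2,-0.5],
    [-0.1,0,0.1,-5.5,0.3,25.2,-0.5],
    [-0.1,0,0.1,-5.5,0.3,25.2,-0.5],
    [0,0,0,0,0,12.8,-0.5],
    [0,0,0,0,0,12.8,-0.5],
    [0,0,0,0,0,12.8,-0.5],
    [0,0,0,0,0,12.8,-0.5],
    [0,0,0,0,0,0,-0.5],
    [0,0,0,0,0,0,-0.2],
    [0,0,0,0,0,0,-0.1],
  ],
)

```text
t: 17.65
ee_pos: [0.4456, -0.1953, 0.038]
tcp_rot: [[-0.965, -0.261, -0.002], [-0.261, 0.965, 0.002], [0.001, 0.002, -1.0]]
wrist_force: [-1.0, 0.4, -0.2]
opening: 0.0472
gripper_force: 0.0
```

>>> send_rows(
  steps=[
    [0,0,0,0,0,0,0],
    [0,0,0,0,0,0,0.2],
    [0,0,0,0,0,0,1],
    [0,0,0,0,0,0,1],
    [0,0,0,0,0,0,1],
  ],
)

```text
t: 18.27
ee_pos: [0.4454, -0.1953, 0.038]
tcp_rot: [[-0.965, -0.261, -0.002], [-0.261, 0.965, 0.001], [0.002, 0.002, -1.0]]
wrist_force: [-1.4, 1.4, 5.5]
opening: 0.0338
gripper_force: 59.3
```

>>> send_rows(
  steps=[
    [0,0,0,0,0,-4,1],
    [0,0,0,0,0,-8,1],
    [0,0,0,0,0,-12,1],
    [0,0,0,0,0,-16,1],
    [0,0,0,0,0,-20,1],
    [0,0,0,0,0,-10,1],
    [0,0,0,0,0,0,1],
  ],
)

```text
t: 19.15
ee_pos: [0.4458, -0.1953, 0.1082]
tcp_rot: [[-0.965, -0.261, -0.001], [-0.261, 0.965, 0.002], [0.001, 0.002, -1.0]]
wrist_force: [-0.2, -0.8, -2.7]
opening: 0.0338
gripper_force: 59.8
```

```bash
python3 - <<'E'
from h import *
o=status.get_obs();print(o["ee_pos"],o["wrist_force"].round(1),o["opening"])
R=Rz(YAW+np.pi/2);s=rows([.42,.02,.1],R,8,1);rows([.42,.02,.036],R,5,1,s)
E
```

```text
[ 0.44584029 -0.19533821  0.1082442 ] [-0.2 -0.8 -2.7] 0.03380219871773188
[[0,-0,-1.9,-3.9,26.8,1.1,1],[0,-0,-1.9,-4.8,26.7,1.1,1],[0,-0,-1.9,-5.7,26.5,1.1,1],[0,-0,-1.9,-6.6,26.3,1.1,1],[0,-0,-1.9,-7.4,26.1,1.1,1],[0,-0,-1.9,-8.3,25.8,1,1],[0,-0,-1.9,-9.1,25.5,1,1],[0,-0,-1.9,-10,25.2,1,1]]
[[0,0,0,0,0,12.8,1],[0,0,0,0,0,12.8,1],[0,0,0,0,0,12.8,1],[0,0,0,0,0,12.8,1],[0,0,0,0,0,12.8,1]]
```

Force −2.7 N, so the block is held. Carry it to the bench spot.

>>> send_rows(
  steps=[
    [0,0,-1.9,-3.9,26.8,1.1,1],
    [0,0,-1.9,-4.8,26.7,1.1,1],
    [0,0,-1.9,-5.7,26.5,1.1,1],
    [0,0,-1.9,-6.6,26.3,1.1,1],
    [0,0,-1.9,-7.4,26.1,1.1,1],
    [0,0,-1.9,-8.3,25.8,1,1],
    [0,0,-1.9,-9.1,25.5,1,1],
    [0,0,-1.9,-10,25.2,1,1],
    [0,0,0,0,0,0,1],
    [0,0,0,0,0,12.8,1],
    [0,0,0,0,0,12.8,1],
    [0,0,0,0,0,12.8,1],
  ],
)

```text
t: 20.65
ee_pos: [0.419, 0.0194, 0.0597]
tcp_rot: [[-0.864, -0.504, -0.004], [-0.504, 0.864, 0.001], [0.003, 0.003, -1.0]]
wrist_force: [0.3, -0.4, -1.8]
opening: 0.0343
gripper_force: 60.1
```

>>> send_rows(
  steps=[
    [0,0,0,0,0,12.8,1],
    [0,0,0,0,0,9,1],
    [0,0,0,0,0,3,1],
    [0,0,0,0,0,0,1],
    [0,0,0,0,0,0,1],
  ],
)

```text
t: 21.28
ee_pos: [0.4197, 0.0203, 0.0366]
tcp_rot: [[-0.863, -0.505, -0.002], [-0.505, 0.863, 0.002], [0.001, 0.003, -1.0]]
wrist_force: [-0.6, -0.9, -1.6]
opening: 0.0339
gripper_force: 60.1
```

>>> send_rows(
  steps=[
    [0,0,0,0,0,2,1],
    [0,0,0,0,0,2,1],
    [0,0,0,0,0,1,1],
    [0,0,0,0,0,0,1],
  ],
)

```text
t: 21.78
ee_pos: [0.4193, 0.0201, 0.0312]
tcp_rot: [[-0.863, -0.505, -0.003], [-0.505, 0.863, 0.002], [0.002, 0.003, -1.0]]
wrist_force: [0.5, -0.9, -2.1]
opening: 0.0337
gripper_force: 60.1
```

>>> send_rows(
  steps=[
    [0,0,0,0,0,0.7,1],
    [0,0,0,0,0,0,1],
    [0,0,0,0,0,0,1],
  ],
)

```text
t: 22.15
ee_pos: [0.4194, 0.0202, 0.0306]
tcp_rot: [[-0.863, -0.505, -0.003], [-0.505, 0.863, 0.002], [0.002, 0.003, -1.0]]
wrist_force: [-0.2, 0.3, -2.1]
opening: 0.0343
gripper_force: 60.1
```

>>> send_rows(
  steps=[
    [0,0,0,0,0,0.6,1],
    [0,0,0,0,0,0,1],
    [0,0,0,0,0,0,1],
  ],
)

```text
t: 22.52
ee_pos: [0.4194, 0.0202, 0.03]
tcp_rot: [[-0.863, -0.505, -0.003], [-0.505, 0.863, 0.002], [0.002, 0.003, -1.0]]
wrist_force: [-1.0, 0.0, -0.7]
opening: 0.0342
gripper_force: 60.4
```

>>> send_rows(
  steps=[
    [0,0,0,0,0,0.6,1],
    [0,0,0,0,0,0,1],
    [0,0,0,0,0,0,1],
  ],
)

```text
t: 22.9
ee_pos: [0.4195, 0.0202, 0.03]
tcp_rot: [[-0.863, -0.505, -0.003], [-0.505, 0.863, 0.002], [0.001, 0.003, -1.0]]
wrist_force: [-3.9, 0.2, 6.5]
opening: 0.034
gripper_force: 61.3
```

Contact at TCP z = 0.030. Release, rise, quarter turn, and take it again by the broad faces.

>>> send_rows(
  steps=[
    [0,0,0,0,0,-0.6,0.4],
    [0,0,0,0,0,0,0],
    [0,0,0,0,0,0,-0.4],
    [0,0,0,0,0,0,-0.6],
    [0,0,0,0,0,-10,-0.6],
    [0,0,0,0,0,-30,-0.6],
    [0,0,0,0,0,-30,-0.6],
    [0,0,-10,0,0,0,-0.6],
    [0,0,-10,0,0,0,-0.6],
    [0,0,-10,0,0,0,-0.6],
    [0,0,-10,0,0,0,-0.6],
    [0,0,-10,0,0,0,-0.6],
  ],
)

```text
t: 24.4
ee_pos: [0.4198, 0.02, 0.1007]
tcp_rot: [[-0.162, -0.987, -0.002], [-0.987, 0.162, 0.002], [-0.002, 0.002, -1.0]]
wrist_force: [0.1, -0.3, 0.2]
opening: 0.0684
gripper_force: 0.0
```

>>> send_rows(
  steps=[
    [0,0,-10,0,0,0,-0.6],
    [0,0,-10,0,0,0,-0.6],
    [0,0,-10,0,0,0,-0.6],
    [0,0,-10,0,0,0,-0.6],
    [0,0,0,0,0,0,-0.6],
    [0,0,0,0,0,0,-0.6],
  ],
)

```text
t: 25.15
ee_pos: [0.4197, 0.0201, 0.1003]
tcp_rot: [[0.502, -0.865, -0.002], [-0.865, -0.502, 0.002], [-0.003, 0.001, -1.0]]
wrist_force: [-0.0, 0.7, -0.2]
opening: 0.0679
gripper_force: 0.0
```

```bash
python3 - <<'E'
from h import *
o=status.get_obs();print(o["ee_pos"],o["qpos"].round(2))
m=camera_model("wrist");p,d=camera("wrist");P=cloud(d,m);Z=P[...,2]*1000
k=(Z>34)&(Z<45)&(np.hypot(P[...,0]-.42,P[...,1]-.02)<.035)&(p.min(2)>70);print(k.sum(),cv2.minAreaRect((P[k][:,:2]*1000).astype(np.float32)),np.median(Z[k]))
R=Rz(YAW+np.pi);s=rows([.4195,.0202,.07],R,2,-.6);rows([.4195,.0202,.038],R,3,-.6,s)
E
```

```text
[0.41968015 0.0200601  0.10030066] [ 0.42  0.12 -0.48 -0.   -0.97  0.11]
804 ((421.3608093261719, 20.362564086914062), (9.450058937072754, 35.47896194458008), 30.35279083251953) 39.79900132723243
[[0,0.1,-0.1,-0.1,-0,15.1,-0.6],[0,0.1,-0.1,-0.1,0,15.1,-0.6]]
[[0,0,0,0,0,10.7,-0.6],[0,0,0,0,0,10.7,-0.6],[0,0,0,0,0,10.7,-0.6]]
```

The block stands at yaw 30.35°, centre (421.4,20.4) mm. Descend and grip.

>>> send_rows(
  steps=[
    [0,0.1,-0.1,-0.1,-0.8,15.1,-0.6],
    [0,0.1,-0.1,-0.1,-0.8,15.1,-0.6],
    [0,0,0,0,0,10.7,-0.6],
    [0,0,0,0,0,10.7,-0.6],
    [0,0,0,0,0,10.7,-0.6],
    [0,0,0,0,0,0,-0.3],
    [0,0,0,0,0,0,0.1],
    [0,0,0,0,0,0,0.4],
    [0,0,0,0,0,0,0.6],
    [0,0,0,0,0,0,1],
    [0,0,0,0,0,0,1],
    [0,0,0,0,0,0,1],
  ],
)

```text
t: 26.7
ee_pos: [0.4211, 0.0211, 0.038]
tcp_rot: [[0.508, -0.861, -0.0], [-0.861, -0.508, -0.001], [0.001, 0.001, -1.0]]
wrist_force: [-1.4, 0.6, 5.5]
opening: 0.0088
gripper_force: 59.6
```

>>> send_rows(
  steps=[
    [0,0,0,0,0,0,1],
    [0,0,0,0,0,-4,1],
    [0,0,0,0,0,-12,1],
    [0,0,0,0,0,-25,1],
    [0,0,0,0,0,-40,1],
    [0,0,0,0,0,-20,1],
    [0,0,0,0,0,0,1],
  ],
)

```text
t: 27.58
ee_pos: [0.4217, 0.0215, 0.1404]
tcp_rot: [[0.508, -0.861, 0.002], [-0.861, -0.508, 0.0], [0.001, -0.002, -1.0]]
wrist_force: [-0.3, 0.4, -1.8]
opening: 0.0085
gripper_force: 58.8
```

```bash
python3 - <<'E'
from h import *
o=status.get_obs();print(o["ee_pos"],o["wrist_force"].round(1),o["opening"])
R=Rz(YAW+np.pi);t=FLOOR.copy();t[2]=.135;s=rows(t,R,9,1);t2=t.copy();t2[2]=.055+.001;rows(t2,R,8,1,s);print(t)
E
```

```text
[0.42174884 0.02146954 0.14036921] [-0.3  0.4 -1.8] 0.008525687646255008
[[-0,-0,0,-19.2,-21.5,0.6,1],[-0,-0,0,-19.2,-21.5,0.6,1],[-0,-0,0,-19.2,-21.5,0.6,1],[-0,-0,0,-19.2,-21.5,0.6,1],[-0,-0,0,-19.2,-21.5,0.6,1],[-0,-0,0,-19.2,-21.5,0.6,1],[-0,-0,0,-19.2,-21.5,0.6,1],[-0,-0,0,-19.2,-21.5,0.6,1],[-0,-0,0,-19.2,-21.5,0.6,1]]
[[0,0,0,0,0,9.9,1],[0,0,0,0,0,9.9,1],[0,0,0,0,0,9.9,1],[0,0,0,0,0,9.9,1],[0,0,0,0,0,9.9,1],[0,0,0,0,0,9.9,1],[0,0,0,0,0,9.9,1],[0,0,0,0,0,9.9,1]]
[0.5011 0.2684 0.135 ]
```

>>> send_rows(
  steps=[
    [0,0,0,-19.2,-21.5,0.6,1],
    [0,0,0,-19.2,-21.5,0.6,1],
    [0,0,0,-19.2,-21.5,0.6,1],
    [0,0,0,-19.2,-21.5,0.6,1],
    [0,0,0,-19.2,-21.5,0.6,1],
    [0,0,0,-19.2,-21.5,0.6,1],
    [0,0,0,-19.2,-21.5,0.6,1],
    [0,0,0,-19.2,-21.5,0.6,1],
    [0,0,0,-19.2,-21.5,0.6,1],
    [0,0,0,0,0,0,1],
    [0,0,0,0,0,0,1],
  ],
)

```text
t: 28.95
ee_pos: [0.499, 0.2676, 0.1316]
tcp_rot: [[0.508, -0.861, -0.003], [-0.861, -0.508, -0.003], [0.001, 0.004, -1.0]]
wrist_force: [0.2, 0.0, -0.3]
opening: 0.0087
gripper_force: 58.9
```

```bash
python3 - <<'E'
from h import *
o=status.get_obs();print(o["ee_pos"],o["qpos"].round(2),delta([*FLOOR[:2],.135],Rz(YAW+np.pi)))
m=camera_model("wrist");p,d=camera("wrist");P=cloud(d,m);Z=P[...,2]*1000
C=FLOOR;X=(P-C)@CX*1000;Y=(P-C)@CY*1000
w=(Z>50)&(Z<66)&(abs(X)<82)&(abs(Y)<85);print("rim",[np.percentile(q[w],[.5,99.5]).round(1) for q in(X,Y)])
k=(Z>60)&(Z<138)&(abs(X)<25)&(abs(Y)<30)&(p.min(2)>60);print("held",k.sum(),[np.percentile(q[k],[2,98]).round(1) for q in(X,Y,Z)])
cv2.imwrite("pics/w5.png",cv2.convertScaleAbs(p[:,:,::-1],alpha=2))
E
```

```text
[0.49898655 0.26759646 0.13164766] [ 0.77  0.36 -0.07 -0.   -1.14 -0.24] (array([ 0.24, -0.04,  0.18]), array([ 0.4, -2.2, -3.4]))
rim [array([-68.5,  73.7]), array([-76.1,  46.7])]
held 2833 [array([-13.,   8.]), array([-18.1,  15.5]), array([ 98.7, 136.3])]
```

View pics/w5.png

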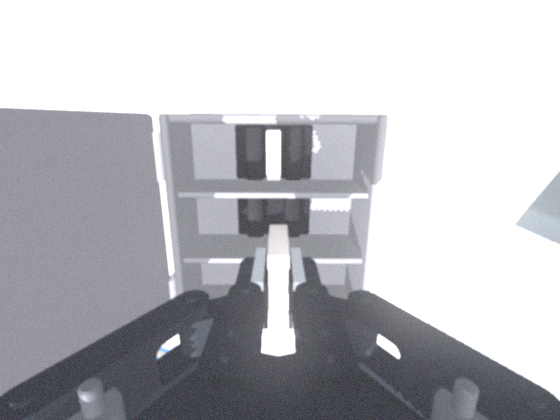

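The held block's near end is at columns 268-288. The empty cradle's lips show at columns 240-308, rows 200-235, and the groove is near column 274. I measure the offset directly in this view.

```bash
python3 - <<'E'
from h import *
m=camera_model("wrist");p,d=camera("wrist");P=cloud(d,m);Z=P[...,2]*1000;g=p.mean(2)
C=FLOOR;X=(P-C)@CX*1000;Y=(P-C)@CY*1000
for r in (206,212,218):
    s=[c for c in range(236,314)];print(r,Y[r,274].round(),[(c,round(float(X[r,c]),1),round(float(Z[r,c]))) for c in s if c%2==0 and 8<Z[r,c]<22])
for r in (232,245,258):
    k=[c for c in range(262,296) if Z[r,c]>85 and abs(Y[r,c])<21];print("blk",r,k[0],k[-1],X[r,k].round(1),Z[r,k[len(k)//2]],Y[r,k[len(k)//2]])
print("partitions",[(r,round(float(Y[r,230]),1)) for r in range(185,275) if 51<Z[r,230]<57])
o=status.get_obs();print((o["ee_pos"]-C)@CX*1000,(o["ee_pos"]-C)@CY*1000)
E
```

```text
206 -4.0 [(238, 30.1, 10), (240, 28.2, 11), (242, 26.6, 10), (244, 25.1, 9), (246, 22.8, 16), (248, 20.9, 18), (250, 19.4, 17), (252, 17.8, 17), (254, 16.1, 18), (256, 14.6, 18), (258, 12.9, 18), (260, 11.4, 18), (262, 9.7, 18), (264, 8.5, 10), (266, 6.8, 9), (268, 5.2, 10), (270, 3.5, 10), (272, 1.9, 10), (274, 0.2, 9), (276, -1.5, 10), (278, -3.1, 9), (280, -4.7, 11), (282, -6.4, 10), (284, -7.9, 18), (286, -9.5, 18), (288, -11.0, 19), (290, -12.7, 17), (292, -14.3, 18), (294, -15.8, 19), (296, -17.5, 18), (298, -19.1, 18), (300, -20.7, 18), (302, -23.0, 10), (304, -24.6, 10), (306, -26.4, 9), (308, -27.9, 11)]
212 1.0 [(238, 30.0, 11), (240, 28.6, 10), (242, 26.8, 10), (244, 25.2, 10), (246, 23.5, 10), (248, 21.0, 18), (250, 19.4, 19), (252, 17.8, 18), (254, 16.3, 17), (256, 14.6, 18), (258, 13.0, 18), (260, 11.4, 18), (262, 9.8, 17), (264, 8.5, 10), (266, 6.8, 11), (268, 5.2, 10), (270, 3.5, 10), (272, 1.9, 9), (274, 0.2, 10), (276, -1.5, 9), (278, -3.1, 11), (280, -4.8, 11), (282, -6.5, 10), (284, -7.9, 17), (286, -9.6, 16), (288, -11.1, 19), (290, -12.7, 18), (292, -14.4, 17), 
[... 867 characters left out ...]
 -6.7 -7.2] 107.73074663878279 -18.32744469721997
blk 245 268 288 [ 2.   1.5  1.   0.6  0.2 -0.3 -0.8 -1.2 -1.7 -2.1 -2.6 -3.  -3.5 -3.9
 -4.4 -4.8 -5.3 -5.7 -6.2 -6.7 -7.1] 123.05408015816904 -17.848352135989625
blk 258 262 295 [  4.7   4.3   3.8   3.4   2.9   2.1   1.7   1.3   0.8   0.4   0.   -0.4
  -0.8  -1.3  -1.7  -2.1  -2.5  -2.9  -3.4  -3.8  -4.2  -4.6  -5.1  -5.5
  -5.9  -6.3  -6.8  -7.7  -8.1  -8.6  -9.1  -9.6 -10.  -10.4] 134.0220466659385 -16.653379074512728
partitions [(192, -26.1), (193, -25.5), (194, -24.9), (195, -24.0), (196, -23.5), (197, -22.9), (256, 21.6), (257, 21.6), (258, 22.0), (259, 22.4), (260, 23.5), (261, 24.0), (262, 24.5)]
-2.051574813044319 0.05649797097607068
```

>>> send_rows(
  steps=[
    [0.2,0,0.2,0.4,-3,0,1],
    [0,0,0,0,0,10,1],
    [0,0,0,0,0,12,1],
    [0,0,0,0,0,12,1],
    [0,0,0,0,0,12,1],
    [0,0,0,0,0,12,1],
    [0,0,0,0,0,8,1],
    [0,0,0,0,0,0,1],
    [0,0,0,0,0,0,1],
  ],
)

```text
t: 30.18
ee_pos: [0.503, 0.2697, 0.0673]
tcp_rot: [[0.505, -0.863, 0.003], [-0.863, -0.505, 0.001], [0.001, -0.003, -1.0]]
wrist_force: [0.1, -0.4, -1.4]
opening: 0.0085
gripper_force: 58.9
```

```bash
python3 - <<'E'
from h import *
o=status.get_obs();C=FLOOR;print((o["ee_pos"]-C)@CX*1000,(o["ee_pos"]-C)@CY*1000,o["ee_pos"],o["wrist_force"].round(1),delta(o["ee_pos"],Rz(YAW+np.pi)))
m=camera_model("wrist");p,d=camera("wrist");P=cloud(d,m);Z=P[...,2]*1000
X=(P-C)@CX*1000;Y=(P-C)@CY*1000
k=(abs(Y+19)<3.5)&(abs(X)<25)&(Z>8)&(Z<22)
lip=k&(Z>15.5);a=np.sort(X[lip]);print("lip inner",lip.sum(),a[a<0].max() if (a<0).any() else None,a[a>0].min() if (a>0).any() else None)
k=(abs(Y+18)<2.5)&(abs(X)<12)&(Z>27)&(Z<60);print("blk",k.sum(),np.percentile(X[k],[3,97]),np.percentile(Z[k],[2,98]))
cv2.imwrite("pics/w6.png",cv2.convertScaleAbs(p[:,:,::-1],alpha=2.5))
E
```

```text
2.250725402082692 0.14280829006916163 [0.50297012 0.26966049 0.06725722] [ 0.1 -0.4 -1.4] (array([-0.15, -0.03, -0.01]), array([0., 0., 0.]))
lip inner 0 None None
blk 295 [-2.43907883  6.48451149] [41.89061742 59.46046729]
```

View pics/w6.png

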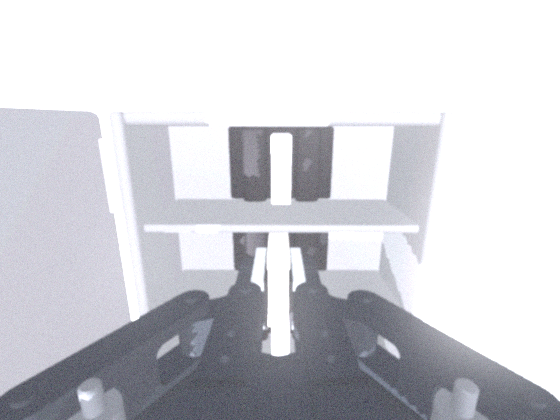

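The block sits in the middle compartment, column 278. The cradle's outer edges at columns 234 and 327 centre on 280.5, so I shift 1.2 mm toward the front and go on down.

>>> send_rows(
  steps=[
    [-0.1,0,0,0.3,1.2,2,1],
    [0,0,0,0,0,4,1],
    [0,0,0,0,0,4,1],
    [0,0,0,0,0,3,1],
    [0,0,0,0,0,2,1],
    [0,0,0,0,0,0,1],
  ],
)

```text
t: 30.98
ee_pos: [0.5017, 0.2685, 0.0516]
tcp_rot: [[0.505, -0.863, 0.0], [-0.863, -0.505, -0.001], [0.001, 0.0, -1.0]]
wrist_force: [-0.2, -0.0, -2.2]
opening: 0.0086
gripper_force: 58.9
```

>>> send_rows(
  steps=[
    [0,0,0,0,0,1.5,1],
    [0,0,0,0,0,1,1],
    [0,0,0,0,0,0,1],
    [0,0,0,0,0,0,1],
  ],
)

```text
t: 31.48
ee_pos: [0.5018, 0.2686, 0.0494]
tcp_rot: [[0.505, -0.863, 0.0], [-0.863, -0.505, -0.0], [0.001, -0.0, -1.0]]
wrist_force: [-0.8, 0.3, -1.7]
opening: 0.0087
gripper_force: 58.9
```

No contact below the lip tops, so it is inside the groove.

>>> send_rows(
  steps=[
    [0,0,0,0,0,0.8,1],
    [0,0,0,0,0,0,1],
    [0,0,0,0,0,0,1],
  ],
)

```text
t: 31.85
ee_pos: [0.5018, 0.2686, 0.0485]
tcp_rot: [[0.505, -0.863, 0.0], [-0.863, -0.505, -0.0], [0.001, -0.0, -1.0]]
wrist_force: [-0.6, -0.7, -1.9]
opening: 0.0085
gripper_force: 58.9
```

>>> send_rows(
  steps=[
    [0,0,0,0,0,0.6,1],
    [0,0,0,0,0,0,1],
    [0,0,0,0,0,0,1],
  ],
)

```text
t: 32.22
ee_pos: [0.5019, 0.2686, 0.0481]
tcp_rot: [[0.505, -0.863, 0.0], [-0.863, -0.505, -0.0], [0.001, -0.0, -1.0]]
wrist_force: [-0.6, 0.3, -0.7]
opening: 0.0086
gripper_force: 59.0
```

>>> send_rows(
  steps=[
    [0,0,0,0,0,0.5,1],
    [0,0,0,0,0,0,1],
    [0,0,0,0,0,0,1],
  ],
)

```text
t: 32.6
ee_pos: [0.5018, 0.2687, 0.048]
tcp_rot: [[0.505, -0.863, 0.001], [-0.863, -0.505, -0.0], [0.001, -0.001, -1.0]]
wrist_force: [-2.9, -2.0, 5.8]
opening: 0.0088
gripper_force: 59.9
```

Seated (+5.8 N at z = 0.048). Release part way and rise straight.

>>> send_rows(
  steps=[
    [0,0,0,0,0,-0.5,0.7],
    [0,0,0,0,0,0,0.5],
    [0,0,0,0,0,0,0.2],
    [0,0,0,0,0,0,0],
    [0,0,0,0,0,0,0],
    [0,0,0,0,0,-5,0],
    [0,0,0,0,0,-15,0],
    [0,0,0,0,0,-30,0],
    [0,0,0,0,0,-40,0],
    [0,0,0,0,0,-40,0],
    [0,0,0,20,20,-20,0],
    [0,0,0,0,0,0,0],
  ],
)

```text
t: 34.1
ee_pos: [0.4953, 0.2408, 0.2015]
tcp_rot: [[0.504, -0.864, 0.005], [-0.864, -0.504, 0.003], [0.0, -0.006, -1.0]]
wrist_force: [0.2, -0.4, -0.8]
opening: 0.0427
gripper_force: 0.0
```

>>> send_rows(
  steps=[
    [0,0,0,20,30,0,0],
    [0,0,0,20,30,0,0],
    [0,0,0,0,0,0,0],
    [0,0,0,0,0,0,0],
  ],
)

```text
t: 34.6
ee_pos: [0.4632, 0.1769, 0.1981]
tcp_rot: [[0.505, -0.863, 0.001], [-0.863, -0.505, -0.0], [0.0, -0.0, -1.0]]
wrist_force: [0.5, 1.1, -0.5]
opening: 0.0428
gripper_force: 0.0
```

```bash
python3 - <<'E'
from h import *
o=status.get_obs();print(o["ee_pos"],o["wrist_force"].round(1))
ims=[]
for n in("wrist","top","scene"):
    m=camera_model(n);p,d=camera(n);P=cloud(d,m);Q=P-[*FLOOR[:2],0];X=Q@CX*1000;Y=Q@CY*1000;Z=P[...,2]*1000
    k=(abs(X)<25)&(abs(Y)<21)&(Z>42)&(Z<54)&(d>0)
    if k.sum()>8: print(n,k.sum(),"tall top",np.median(Z[k]),cv2.minAreaRect(np.stack([X[k],Y[k]],1).astype(np.float32)))
    H=P-HINGE;x=H@CX;z=H[...,2];k=(abs(H@CY)<.07)&(z>.03)&(z<.135)&(abs(x)<.1)
    if k.sum()>50:print(n,"lid",np.pi/2+np.arctan(np.polyfit(z[k],x[k],1)[0]))
    b=cv2.convertScaleAbs(p[:,:,::-1],alpha=1.8)
    if n=="wrist": ims.append(cv2.resize(b,(533,400)))
    if n=="top": u=b[140:265,100:225];v=b[175:255,310:390];ims.append(np.vstack([cv2.resize(u,(250,250)),cv2.resize(v,(250,150))]))
cv2.imwrite("pics/fin.png",np.hstack(ims))
E
```

```text
[0.46324272 0.17692487 0.19805989] [ 0.5  1.1 -0.5]
wrist 371 tall top 49.6098910270264 ((4.833656311035156, 3.086894989013672), (46.705379486083984, 18.309783935546875), 64.94202423095703)
wrist lid 1.7992769389323298
scene 53 tall top 47.2444260663295 ((-1.9594111442565918, -0.07865715026855469), (33.79854202270508, 14.462157249450684), 84.44685363769531)
scene lid 1.8007000738097603
```

View pics/fin.png

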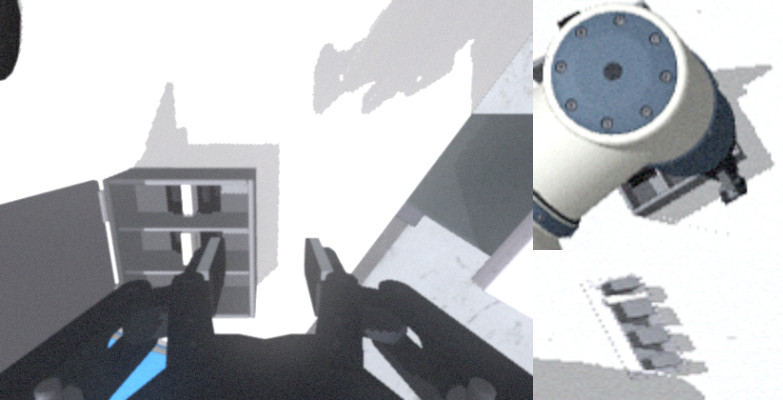

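The tall block stands in the middle cradle at (185,243), with its top at 49.6 mm. The lid is open at 1.80, the short block is still in the far slot, and the arm is clear. Handing in.

```bash
python3 -c "
from station import bot
print(bot.job_done())"
```

```text
the job is handed in; nothing more can be done
None
```

The lid is open on its stop at 1.80 rad, the tall block stands upright in the empty middle cradle, and the short block is still in the rack. The job was handed in at about 35 s; the verdict wasn't shown.

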